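# Close up the label printer on the clearance-sale table

### The arm

A 6-joint arm with a two-finger parallel gripper is mounted at the origin on the work surface. World frame = base frame: x ahead of the robot, y to its left, z up, the work surface at z = 0. Lengths are in mm, angles in rad, forces in N, time in s.
With the tool pointing down it reaches from about 400 to 925 mm from the base axis. Payload 12.5 kg.
Tool frame: the origin (TCP) lies at the centre of the arm's flange, where the gripper is bolted on; the fingertips stand 190 mm ahead of it and the grasp point (between the pads) lies 171 mm ahead of it; z points along the fingers, y is the line along which they close (so a half turn about z gives the same grasp; the last joint's range is limited). The gripper opens to 95 mm and grips with 3 to 60 N. Pads are 20 mm wide; open, the fingers measure 119 mm over their backs; the gripper's body (75 mm by 180 mm) begins 59 mm behind the grasp point.
Start: joints at [1.07, 0.491, 1.559, -0, 1.092, -0.106], TCP at [240.367, 576.93, 404.761] pointing down, gripper open.
Joint ranges: [-3.1, 3.1], [-0.84, 2.19], [0.05, 2.79], [-1.13, 4.28], [0.06, 2.93], [-2.69, 2.69]. Speed limits (rad/s): [2.22, 2.22, 2.79, 3.14, 3.14, 3.14].

### API

Orientations are given as [roll, pitch, yaw] about the fixed x, y, z axes, in that order (R = Rz(yaw) Ry(pitch) Rx(roll)).
In Python, from cell import env, read_camera, search_frame, cut_out gives the robot as it stands. The module is installed in compiled form; this text tells all that it offers.
- The arm moves only by the tool move_arm, never from a script. Its argument "commands" is a list of rows, each a list of 3 entries, a list of its own where there are three numbers: the shift along the world's x, y, z normalised to -1 to 1, where 1 is 0.03 m, then the turn about the world's z normalised to -1 to 1, where 1 is 0.08 rad, then the opening, from -1 (shut) to 1 (fully open), so that 0 is half open. A call has 1 to 20 rows; each row shifts and turns the commanded pose from where the row before left it; what a row does not reach is not made up. A row lasts 1/12 s, in which the tool goes at most 41.7 mm and 7.16 degrees, less where a joint would pass 70% of its speed; a pose out of reach is approached as far as the arm can. A call with a number of a shift or a turn outside -1 to 1 is refused whole. A call with a gripper value outside its range is refused whole. The fingers move at their own pace and stop on an object; the grip force is fixed at half the most. Time passes only in rows, so rows that do not move let the fingers close. It gives the time, the measured TCP pose, the force, the opening and the grip force at its end, in the units of the state.
- env.state(): the state, without advancing time (a new reading comes with each control period).
- read_camera(name): name is "scene" or "top"; returns a dict with "image" (480x640x3 uint8, red, green, blue), "fx", "fy", "cx", "cy" (pixels), "rvec" (rotation vector, rad) and "tvec" (3), from world to camera coordinates, as OpenCV has them. Camera axes: x right, y down, z forward; pixel columns grow to the right and rows downward; lengths in mm; the calibration is good to about 2 mm. A picture is of the moment at which its call begins. There is no depth.
- env.job_done(): hands the job in; it is judged then, once.
Trained networks look in a picture, given as the dict that the camera call returned (one of the last four; its "shot" number tells which), for a name from the list of things; names that differ only in an ending like _2 or _b are one class to them, and where a whole thing is asked for, a point or a joint stands for the part that bears it (a point fixed in the world has none). Each returns a list of dicts, best first, with "confidence" (0 to 1); they miss things now and then, are a little off and sometimes report something else, mostly with a low value. They report only what shows in the picture. A call takes as long as a camera call. They do not tell look-alikes from the thing itself.
- search_frame(thing, picture): "at" ([column, row] in pixels, amid what is visible of it).
- cut_out(thing, picture): "region" (480x640 bool, what is visible of it) and "at" ([column, row] in pixels, amid what is visible of it).
The state is a dict: "t": time; "joints": joint angles; "qvel": joint speeds; "tau": joint torques, N m; "eef_pos": TCP position; "tcp_rot": TCP orientation; "ft_force": force on the tool from outside, world axes, zero at the start; "moment": the same for the moment, N m; "opening": opening from 0.0 (shut) to 1.0 (fully open); "grip_force": force on a finger pad.
Only numpy, scipy, OpenCV 4.12 (cv2) and the standard library are available. Lean on these libraries where they do the work, as an engineer would, in place of code of your own. Each camera call takes 0.05 s, during which the arm holds its last target. There are 200 camera calls.

### The job

Fit the label printer's loose cover: hook its front lip into the slot at the front of the open bay, then push its rear down until it snaps flat. Only then slide the lock tab fully aside and press the feed button that it was covering all the way down, and let it come up. Leave the stock round about standing where it is.

Things in the scene. Friction and masses are not known exactly. Their poses are not given: they have to be found in the camera images.
- printer: grey desktop label printer, fixed, 250 (x) x 170 (y) x 84 mm high; its control deck is towards its own -x, roughly towards the robot, and behind the deck its media bay is open on top. Origin: centre of its underside, on the table. Below, x and y are in its frame in mm, heights are above the table
- deck (a point): on top of the deck (x = -80, y = 0, height 84). The deck spans x -125 to -30 and the full width; the lock tab and, under it, the feed button are on it
- bay (a point): middle of the bay, at the height of its ledges (x = +35, y = 0, height 64). The bay spans x -30 to +100, y -60 to +60, its side walls' tops are at 72. Ledges 10 mm wide along its sides and rear, at height 64, carry the cover. A label roll lies inside, top at 55
- slot (a point): centre of the mouth of the slot for the cover's lip (x = -30, y = 0, height 62), in the bay's front wall, which is the deck's rear face. The slot is 92 mm wide (y -46 to +46), open from height 50 to 74 and 18 mm deep towards -x. Above it the wall goes up to 84
- rear_block (a point): top edge of the bay's rear wall, in the middle (x = +100, y = 0, height 84); the block behind it is 25 mm thick and as wide as the printer. The catch sticks out of this wall
- latch (a joint): the catch: wedge-shaped nose, y -15 to +15, point at height 72.5, sticking out 6 mm from the bay's rear wall. Value: m pushed back (+x) against its spring, 0 = out, at most 0.009; 5 N to start, then 1 N per mm. The cover's rear edge pushes it back on the way down (about 8 to 15 N down near that edge); it then jumps out over the plate's top and holds it
- cover: the bay's cover, loose, about 120 g, lying flat, rib up: plate 127 (x) x 112 (y) x 6 mm with a lip on its front (-x) edge and a cross rib on top. Origin: centre of the plate's underside, lip not counted. Home, it lies level in the bay, axes along the printer's, origin at x = +33.5 to +36.5, y = 0, height 64. Hook it with its rear tipped up 0.15 to 0.4 rad
- cover_rib (a point): middle of the top of the rib for gripping, above the cover's origin: the rib is 12 mm thick (cover's x), 50 mm wide (y), and stands from 6 to 36 mm above the underside
- lip (a point): middle of the lip's front edge, 77.5 mm ahead (-x) of the cover's origin, 3 mm above the underside. The lip is 80 mm wide, 6 mm thick like the plate, and sticks out 14 mm from the plate's front edge; that edge, wider than the slot, stops against the wall beside it
- heel (a point): middle of the cover's rear edge, on the plate's top (63.5 mm behind the origin, 6 mm up). With the lip hooked and the cover let go, the rear rests on the catch about 11 mm high (0.09 rad) until pushed down past it
- tab (a joint): lock tab, a plate 64 (x) x 44 (y) x 4 mm, underside at height 94, that covers the feed button and slides along the printer's +y. Value in m: 0 = closed (centre at x = -80, y = -30), 0.055 = fully aside; friction 1.5 N, stays where it is left. An upright rib, 64 (x) x 10 (y) mm, along its -y edge rises to height 114: push there
- tab_rib (a point): middle of the tab rib's -y face, at height 106; moves with the tab
- feed_top (a point): centre of the top of the feed button, a round spring button of 30 mm diameter under the tab, at x = -80, y = -30, height 92 when up; rails 91 high run beside it along y at x = -54 to -48 and -112 to -106
- feed (a joint): the feed button: m pressed, 0 = up, 0.006 = fully down; about 1 N to start, 4 N fully down; springs back
- jar_a: brown stoneware jar with a cream rim, 94 mm diameter, 142 mm tall, upright; origin under its centre; stock, to be left alone
- jar_b: a second jar like jar_a; stock, to be left alone
- stone_bottle: brown stoneware bottle, 74 mm diameter, 195 mm tall, upright; origin under its centre; stock, to be left alone
- spray_can: can, 64 mm diameter, 170 mm tall, upright; origin under its centre; stock, to be left alone
- cleaner: green bottle of cleaner, 64 mm diameter, 170 mm tall, upright; origin under its centre; stock, to be left alone
- carton_stack: pile of three white gadget cartons, 100 x 100 x 66 mm in all, one piece; origin under its centre; stock, to be left alone
- carton_one: one white gadget carton, 100 x 100 x 22 mm, lying flat; origin under its centre; stock, to be left alone
- fork0: fork with a wooden handle, 205 mm long and 24 mm wide, 12 mm high, lying flat along its y; origin near its middle, under it; stock, to be left alone
- fork1: a second fork like fork0; stock, to be left alone
There are look-alikes about, which are no part of the job. Of the things that look like the cover, the largest one is meant.

How it is judged:
By the outcome, as a careful person would: the job done as asked, in the order asked, and still so for the second after the job is handed in, with the robot touching nothing.
It also fails if it takes over 59 s, if anything falls off the work surface, if the arm or the gripper's body presses on something with over 40 N, if the wrist force passes 120 N, or if a joint passes its speed limit or range.

## Working session

There is one attempt and no reset: what is moved stays moved. The work goes in short steps, Python scripts to look and compute and a tool call to move; the robot and the scene stay as the last step left them, time stands still between calls to the robot, and variables do not carry over. Pictures are saved under pics/ and viewed, at most 10 in all, crops included, and the job is handed in when it is done.

Besides the shell and the picture viewer there is one more tool, called after "Emit:" as name([rows], argument=value, ...), one row to a line, values as JSON. move_arm: Moves the arm, as the interface text tells. Its arguments: {"type":"object","properties":{"commands":{"type":"array","items":{"type":"array"}}},"required":["commands"]}

```bash
mkdir -p pics
cat > h.py <<'E'
from cell import env, read_camera, search_frame, cut_out
import numpy as np, cv2
def ray(p,uv):
    R=cv2.Rodrigues(np.array(p['rvec'],float))[0];t=np.array(p['tvec'],float).ravel()
    d=R.T@np.array([(uv[0]-p['cx'])/p['fx'],(uv[1]-p['cy'])/p['fy'],1.]);return -R.T@t,d
def at_z(p,uv,z):
    c,d=ray(p,uv);return c+d*(z-c[2])/d[2]
def proj(p,X):
    K=np.array([[p['fx'],0,p['cx']],[0,p['fy'],p['cy']],[0,0,1.]])
    return cv2.projectPoints(np.array(X,float).reshape(-1,3),np.array(p['rvec'],float),np.array(p['tvec'],float),K,None)[0].reshape(-1,2)
def save(p,n,crop=None,f=1):
    im=p['image'][:,:,::-1]
    if crop: a,b,c,d=crop; im=im[b:d,a:c]
    cv2.imwrite('pics/'+n,cv2.resize(im,None,fx=f,fy=f,interpolation=cv2.INTER_CUBIC))
E
python3 - <<'E'
from h import *
np.set_printoptions(precision=1,suppress=True)
s=read_camera('scene');t=read_camera('top')
save(s,'s0.png');save(t,'t0.png')
print(env.state()['t'])
for n,p in(('s',s),('t',t)):
    print(n,ray(p,(320,240)),p['fx'])
    for th in['printer','cover','cover_rib','lip','heel','deck','bay','slot','rear_block','tab','tab_rib','jar_a','stone_bottle','spray_can','cleaner','carton_stack','carton_one','fork0']:
        print(th,[(np.round(d['at']).astype(int).tolist(),round(d['confidence'],2)) for d in search_frame(th,p)][:4])
print(env.state()['t'])
E
```

```text
0.1
s (array([1398.2,  895.5, 1196. ]), array([-0.5, -0.6, -0.7])) 600.2717458417274
printer [([322, 269], 0.8), ([311, 338], 0.55), ([284, 162], 0.54)]
cover [([415, 317], 0.94), ([344, 332], 0.69), ([482, 360], 0.55)]
cover_rib [([414, 316], 0.67), ([482, 359], 0.64), ([346, 335], 0.61)]
lip [([343, 332], 0.97), ([482, 359], 0.6), ([410, 314], 0.58)]
heel [([348, 333], 0.92), ([413, 314], 0.79), ([477, 360], 0.78)]
deck [([324, 270], 0.86), ([416, 315], 0.71)]
bay [([321, 271], 0.74)]
slot [([413, 317], 0.71), ([323, 272], 0.65)]
rear_block [([321, 272], 0.66)]
tab [([343, 240], 0.78)]
tab_rib [([344, 241], 0.92), ([412, 316], 0.49)]
jar_a [([203, 197], 0.8), ([217, 257], 0.69)]
stone_bottle [([431, 363], 0.81), ([499, 308], 0.21)]
spray_can [([311, 339], 0.66)]
cleaner [([282, 161], 0.78), ([431, 367], 0.7)]
carton_stack [([274, 216], 0.86)]
carton_one [([499, 308], 0.7), ([323, 268], 0.57), ([413, 316], 0.57)]
fork0 [([386, 262], 0.7), ([327, 214], 0.68)]
t (array([ 420.2,    6.7, 1384.6]), array([ 0.1, -0. , -1. ])) 527.0325520684881
printer [([315, 224], 0.71)]
cover [([243, 195], 0.84), ([215, 262], 0.67)]
cover_rib [([135, 267], 0.98), ([240, 195], 0.84), ([212, 261], 0.62)]
lip [([134, 268], 0.94), ([213, 260], 0.81), ([248, 194], 0.73)]
heel [([244, 194], 0.62), ([214, 261], 0.61), ([134, 267], 0.6)]
deck [([315, 226], 0.85)]
bay [([314, 222], 0.82)]
slot [([153, 333], 0.2)]
rear_block [([317, 225], 0.97), ([496, 320], 0.36)]
tab [([317, 258], 0.82), ([316, 224], 0.73)]
tab_rib [([317, 255], 0.8)]
jar_a [([502, 201], 0.63), ([402, 145], 0.58), ([316, 223], 0.49)]
stone_bottle [([139, 201], 0.72)]
spray_can [([240, 137], 0.91), ([315, 223], 0.5)]
cleaner [([496, 319], 0.81)]
carton_stack [([429, 256], 0.78)]
carton_one [([153, 330], 0.77)]
fork0 [([391, 306], 0.88), ([292, 303], 0.81), ([317, 224], 0.31)]
1.9
```

View pics/s0.png

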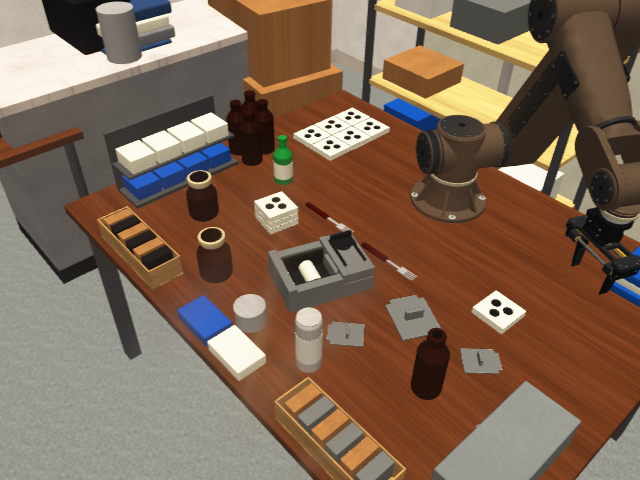

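View pics/t0.png

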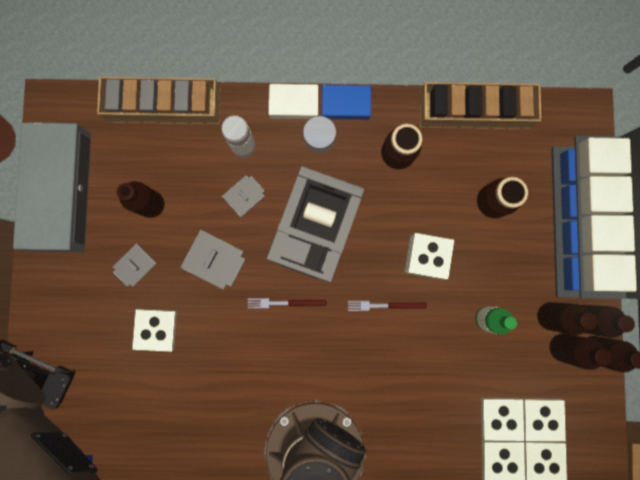

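The scene picture shows three cover-like plates at (413,316), (346,333) and (481,360). In the top picture they are at (213,261), (243,195) and (134,267). The one at top (213,261) is clearly the largest, so I choose it and check it in a close crop. The printer is at (315,224) with its deck at the lower end.

Run:
```python
from h import *
np.set_printoptions(precision=1,suppress=True)
t=read_camera('top');s=read_camera('scene')
a=cv2.resize(t['image'][160:300,170:380,::-1],None,fx=3.8,fy=3.8,interpolation=cv2.INTER_CUBIC)
cv2.imwrite('pics/c1.png',a)
for d in cut_out('cover',t)+cut_out('lip',t):
    m=d['region'].astype(np.uint8)
    c=max(cv2.findContours(m,0,2)[0],key=cv2.contourArea)
    W=np.array([at_z(t,q,3)[:2] for q in c[:,0]],np.float32)
    print('cover',d['at'],d['confidence'],m.sum(),cv2.minAreaRect(W), cv2.approxPolyDP(W.reshape(-1,1,2),6,True).reshape(-1,2).tolist())
for d in cut_out('printer',t):
    m=d['region'].astype(np.uint8)
    c=max(cv2.findContours(m,0,2)[0],key=cv2.contourArea)
    W=np.array([at_z(t,q,84)[:2] for q in c[:,0]],np.float32)
    print('printer',d['at'],d['confidence'],m.sum(),cv2.minAreaRect(W),cv2.approxPolyDP(W.reshape(-1,1,2),6,True).reshape(-1,2).tolist())
```

```text
cover [130.7, 267.7] 0.96 1019 ((462.8362731933594, 480.4360046386719), (76.65132904052734, 94.28253173828125), 46.61521911621094) [[518.5722045898438, 470.7769470214844], [465.3003234863281, 530.7406005859375], [441.9231872558594, 526.9388427734375], [413.8628234863281, 494.37493896484375], [414.1298522949219, 476.2268371582031], [466.9075927734375, 424.0511779785156]]
cover [242.4, 195.1] 0.73 1006 ((656.1737060546875, 192.34588623046875), (77.36727905273438, 96.11127471923828), 42.44255447387695) [[707.0670166015625, 177.3614044189453], [706.8016967773438, 193.2908172607422], [654.7619018554688, 250.04441833496094], [599.4826049804688, 200.84463500976562], [651.1716918945312, 141.45387268066406], [675.2769775390625, 144.69549560546875]]
cover [246.6, 192.5] 0.8 940 ((656.421875, 193.77381896972656), (75.13218688964844, 94.17698669433594), 42.681400299072266) [[704.368896484375, 177.28907775878906], [701.31884765625, 198.44754028320312], [652.0408325195312, 252.6020965576172], [602.1002197265625, 203.5562286376953], [651.1286010742188, 144.1001434326172], [672.5899047851562, 144.62
[... 322 characters left out ...]
8281, 189.60813903808594], [504.41046142578125, 195.50660705566406]]
cover [132.7, 264.8] 0.64 992 ((463.0330505371094, 477.91650390625), (73.18223571777344, 90.70973205566406), 46.76716995239258) [[518.5722045898438, 470.7769470214844], [462.73394775390625, 528.0065307617188], [447.12030029296875, 527.2055053710938], [411.5037536621094, 478.6952209472656], [466.9075927734375, 424.0511779785156]]
printer [316.6, 221.9] 0.84 6729 ((572.4632568359375, 4.3215179443359375), (169.67184448242188, 251.59234619140625), 70.712646484375) [[715.2584228515625, 42.676658630371094], [483.1322021484375, 122.37830352783203], [428.89288330078125, -31.26903533935547], [661.8568115234375, -110.87052154541016]]
```

View pics/c1.png

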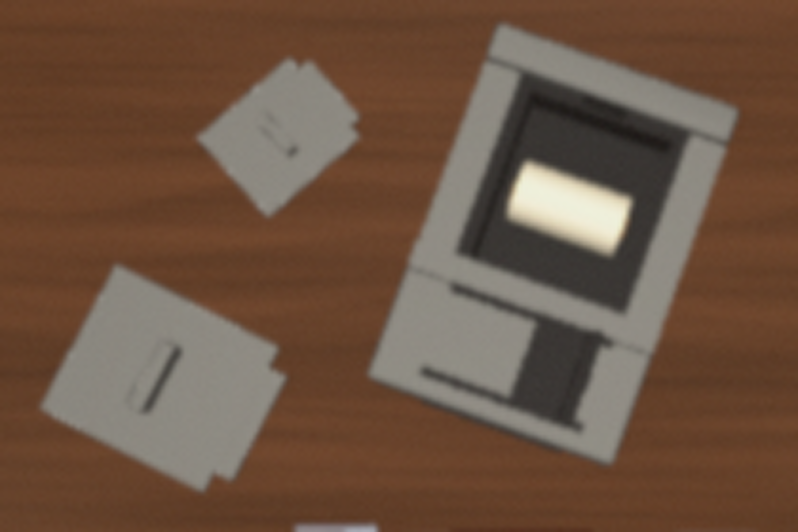

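The crop confirms the choice. The large plate is at crop (163,378), with its stepped lip on its right edge towards (258,430). The printer's deck is at the lower left end. The tool can't tip, so I'll grip the rib by its two 50 mm ends so that the plate can pivot, and tip it against the printer's rear block.

Run:
```python
from h import *
np.set_printoptions(precision=3,suppress=True)
s=env.state()
print(s['t'],s['eef_pos'],s['tcp_rot'],s['ft_force'],s['opening'])
t=read_camera('top');c=read_camera('scene')
# cover model check, yaw 1.118, origin 484.3,275
import itertools
def pts(o,yaw,P):
    R=np.array([[np.cos(yaw),-np.sin(yaw)],[np.sin(yaw),np.cos(yaw)]]);P=np.array(P,float)
    return np.c_[P[:,:2]@R.T+o,P[:,2]]
C=[(63.5,56,6),(63.5,-56,6),(-63.5,-56,6),(-63.5,-40,6),(-77.5,-40,6),(-77.5,40,6),(-63.5,40,6),(-63.5,56,6)]
Rb=[(-6,-25,36),(6,-25,36),(6,25,36),(-6,25,36)]
B=[(-125,-85,84),(-125,85,84),(125,85,84),(125,-85,84)]
Y=[(-30,-60,72),(-30,60,72),(100,60,84),(100,-60,84)]
tb=[(-112,-52,114),(-48,-52,114),(-48,-42,114),(-112,-42,114)]
out=[]
for p,box in((t,(170,160,380,300)),(c,(260,220,480,360))):
    f=8 if 0 else 3.6
    im=cv2.resize(p['image'][box[1]:box[3],box[0]:box[2],::-1],None,fx=f,fy=f,interpolation=cv2.INTER_CUBIC)
    for o,y,P in(((484.3,275),1.118,C),((484.3,275),1.118,Rb),((572.5,4.3),-.332,B),((572.5,4.3),-.332,Y),((572.5,4.3),-.332,tb)):
        q=(proj(p,pts(o,y,P))+.5-np.array(box[:2]))*f
        cv2.polylines(im,[np.round(q).astype(int)],True,(0,255,255),1)
    out.append(cv2.resize(im,(400,int(im.shape[0]*400/im.shape[1]))) if 0 else im)
w=max(o.shape[1] for o in out)
cv2.imwrite('pics/ov.png',cv2.resize(np.vstack([cv2.copyMakeBorder(o,0,0,0,w-o.shape[1],0) for o in out]),None,fx=.59,fy=.59,interpolation=cv2.INTER_AREA))
```

```text
2.15 [240.347 576.927 404.797] [3.141 0.    2.747] [-0.656  0.246 -0.447] 0.9990542258767695
```

View pics/ov.png

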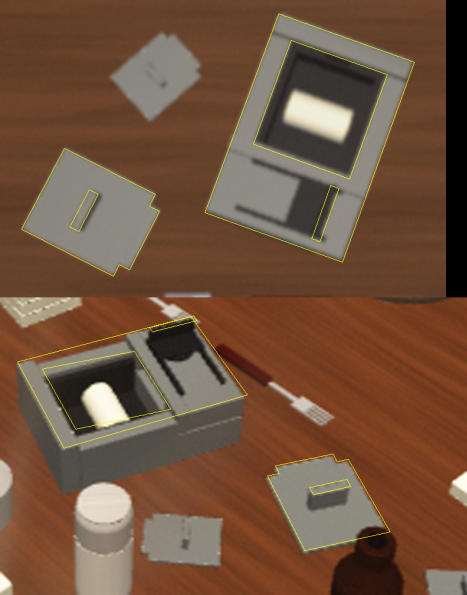

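The overlay in pics/ov.png agrees with the cover outline, its rib and the printer in both views, to within about 2 px. Moving above the cover now.

Emit:
move_arm([
  [[0.428,-0.53,-0.25],0.995,1],
  [[0.428,-0.53,-0.25],0.995,1],
  [[0.428,-0.53,-0.25],0.995,1],
  [[0.428,-0.53,-0.25],0.995,1],
  [[0.428,-0.53,-0.25],0.995,1],
  [[0.428,-0.53,-0.25],0.995,1],
  [[0.428,-0.53,-0.25],0.995,1],
  [[0.428,-0.53,-0.25],0.995,1],
  [[0.428,-0.53,-0.25],0.995,1],
  [[0.428,-0.53,-0.25],0.995,1],
  [[0.428,-0.53,-0.25],0.995,1],
  [[0.428,-0.53,-0.25],0.995,1],
  [[0.428,-0.53,-0.25],0.995,1],
  [[0.428,-0.53,-0.25],0.995,1],
  [[0.428,-0.53,-0.25],0.995,1],
  [[0.428,-0.53,-0.25],0.995,1],
  [[0.428,-0.53,-0.25],0.995,1],
  [[0.428,-0.53,-0.25],0.995,1],
  [[0.428,-0.53,-0.25],0.995,1],
  [[0,0,0],0,1],
])

```text
t: 3.92
eef_pos: [486.0, 272.7, 261.1]
tcp_rot: [3.141, -0.001, -2.022]
ft_force: [-0.7, -0.4, -0.9]
opening: 1.001
grip_force: 0.0
```

Emit:
move_arm([
  [[-0.05,0.07,-0.5],0,1],
  [[0,0,-0.5],0,1],
  [[0,0,-0.5],0,1],
  [[0,0,-0.5],0,1],
  [[0,0,0],0,1],
  [[0,0,0],0,-1],
  [[0,0,0],0,-1],
  [[0,0,0],0,-1],
  [[0,0,0],0,-1],
  [[0,0,0],0,-1],
  [[0,0,0],0,-1],
  [[0,0,0],0,-1],
  [[0,0,0],0,-1],
  [[0,0,0],0,-1],
])

```text
t: 5.08
eef_pos: [482.9, 277.0, 202.5]
tcp_rot: [-3.141, 0.0, -2.024]
ft_force: [-0.4, 0.1, 3.5]
opening: 0.524
grip_force: 30.0
```

Emit:
move_arm([
  [[0,0,0.3],0,-1],
  [[0,0,0.6],0,-1],
  [[0,0,0.7],0,-1],
  [[0,0,0.8],0,-1],
  [[0,0,0.8],0,-1],
  [[0,0,0.8],0,-1],
  [[0,0,0.7],0,-1],
  [[0.1,-0.25,0],-0.5,-1],
  [[0.2435,-0.508,0],-0.954,-1],
  [[0.2435,-0.508,0],-0.954,-1],
  [[0.2435,-0.508,0],-0.954,-1],
  [[0.2435,-0.508,0],-0.954,-1],
  [[0.2435,-0.508,0],-0.954,-1],
  [[0.2435,-0.508,0],-0.954,-1],
  [[0.2435,-0.508,0],-0.954,-1],
  [[0.2435,-0.508,0],-0.954,-1],
  [[0.2435,-0.508,0],-0.954,-1],
  [[0.2435,-0.508,0],-0.954,-1],
  [[0.2435,-0.508,0],-0.954,-1],
  [[0,0,0],0,-1],
])

```text
t: 6.75
eef_pos: [566.9, 99.8, 343.6]
tcp_rot: [-3.141, 0.0, -2.909]
ft_force: [0.0, 1.0, -0.2]
opening: 0.524
grip_force: 30.0
```

Emit:
move_arm([
  [[0.228,-0.468,0],-0.881,-1],
  [[0.228,-0.468,0],-0.881,-1],
  [[0.228,-0.468,0],-0.881,-1],
  [[0.228,-0.468,0],-0.881,-1],
  [[0.228,-0.468,0],-0.881,-1],
  [[0.228,-0.468,0],-0.881,-1],
  [[0.228,-0.468,0],-0.881,-1],
  [[0.228,-0.468,0],-0.881,-1],
  [[0,0,-0.6],0,-1],
  [[0,0,-0.6],0,-1],
  [[0,0,0],0,-1],
  [[0,0,0],0,-1],
])

```text
t: 7.75
eef_pos: [620.7, -10.0, 307.1]
tcp_rot: [-3.141, -0.002, 2.817]
ft_force: [-0.2, -0.5, -1.2]
opening: 0.52
grip_force: 30.0
```

```bash
cat >> h.py <<'E'
def pts(o,yaw,P,z0=0):
    R=np.array([[np.cos(yaw),-np.sin(yaw)],[np.sin(yaw),np.cos(yaw)]]);P=np.array(P,float)
    return np.c_[P[:,:2]@R.T+o,P[:,2]+z0]
C=[(63.5,56,6),(63.5,-56,6),(-63.5,-56,6),(-63.5,-40,6),(-77.5,-40,6),(-77.5,40,6),(-63.5,40,6),(-63.5,56,6)]
B=[(-125,-85,84),(-125,85,84),(125,85,84),(125,-85,84)]
PO=(572.5,4.3);PY=-.332
def over(p,name,box,L,f):
    im=cv2.resize(p['image'][box[1]:box[3],box[0]:box[2],::-1],None,fx=f,fy=f,interpolation=cv2.INTER_CUBIC)
    for X in L: cv2.polylines(im,[np.round((proj(p,X)+.5-np.array(box[:2]))*f).astype(int)],True,(0,255,255),1)
    cv2.imwrite('pics/'+name,im)
def both(name,L):
    ims=[]
    for n,box in(('top',(240,130,400,300)),('scene',(240,190,420,330))):
        p=read_camera(n);over(p,'_.png',box,L,1 and 400/(box[2]-box[0]));ims.append(cv2.imread('pics/_.png'))
    h=max(i.shape[0] for i in ims)
    cv2.imwrite('pics/'+name,np.hstack([cv2.copyMakeBorder(i,0,h-i.shape[0],0,0,0) for i in ims]))
E
python3 - <<'E'
from h import *
s=env.state();print(s['t'],s['eef_pos'],s['tcp_rot'],s['ft_force'])
e=np.array(s['eef_pos']);y=s['tcp_rot'][2]-np.pi
ex=np.array([np.cos(y),np.sin(y)])
both('hold.png',[pts(PO,PY,B),pts(e[:2]-1.2*ex,y,C,e[2]-202.5)])
d=e[:2]-PO;print('pivot in printer',d@[np.cos(PY),np.sin(PY)],d@[-np.sin(PY),np.cos(PY)],y)
E
```

```text
7.75 [620.68493175 -10.00398166 307.10171129] [-3.14141476e+00 -1.90847174e-03  2.81732171e+00] [-0.24632783 -0.46553811 -1.20279415]
pivot in printer 50.21582721315543 2.182254822946957 -0.32427094276802615
```

View pics/hold.png

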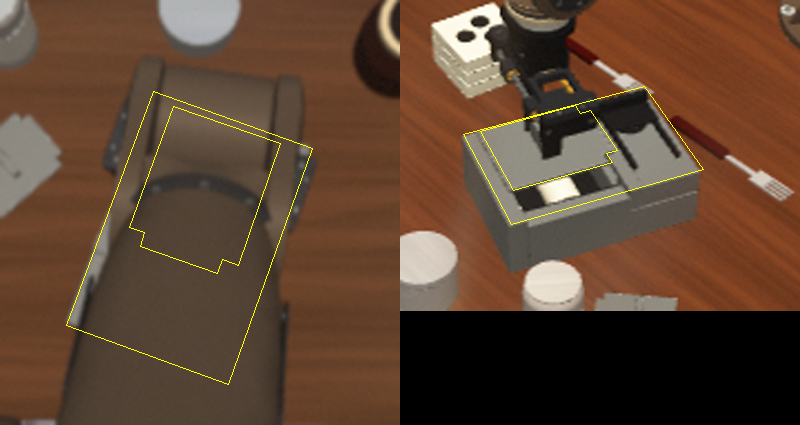

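The left half (top camera) shows only the arm covering the view. The right half (scene camera) shows the cover level above the bay, and the model outline fits it (lip corners at about (600,130) and (613,158)). Next I correct by a few mm and lower the rear onto the block to tip it.

Emit:
move_arm([
  [[0.065,-0.1,-0.2],-0.1,-1],
  [[0,0,-0.2],0,-1],
  [[0,0,-0.2],0,-1],
  [[0,0,-0.1],0,-1],
  [[0,0,-0.1],0,-1],
  [[0,0,-0.1],0,-1],
  [[0,0,-0.1],0,-1],
  [[0,0,0],0,-1],
])

```text
t: 8.52
eef_pos: [622.5, -13.3, 277.1]
tcp_rot: [3.142, -0.001, 2.808]
ft_force: [-3.1, 0.9, 3.3]
opening: 0.524
grip_force: 30.0
```

Emit:
move_arm([
  [[0,0,-0.1],0,-1],
  [[0,0,0],0,-1],
])

```text
t: 8.68
eef_pos: [622.7, -13.4, 275.8]
tcp_rot: [3.141, 0.001, 2.808]
ft_force: [-6.3, 0.4, 16.2]
opening: 0.524
grip_force: 30.0
```

```bash
cat >> h.py <<'E'
def cov(th,ox,oz,oy=0):  # cover tilted, in printer frame -> world outlines (top face)
    c,s=np.cos(th),np.sin(th)
    def T(P):
        P=np.array(P,float);return pts(PO,PY,np.c_[ox+P[:,0]*c-P[:,2]*s,oy+P[:,1],oz+P[:,0]*s+P[:,2]*c])
    return T
def piv():
    e=np.array(env.state()['eef_pos']);d=e[:2]-PO
    return d@[np.cos(PY),np.sin(PY)],d@[-np.sin(PY),np.cos(PY)],e[2]-171
E
python3 - <<'E'
from h import *
s=env.state();px,py,pz=piv();print(s['t'],px,py,pz,s['ft_force'])
# tilt from geometry: underside passes (100,84), arm 31.5
from scipy.optimize import brentq
H=31.5
th=brentq(lambda t:pz-H*np.cos(t)+(100-px+1.2-H*np.sin(t))*np.tan(t)-84,-.1,.6);print('tilt',th)
ox=px-1.2*np.cos(th)+H*np.sin(th);oz=pz-1.2*np.sin(th)-H*np.cos(th)
T=cov(th,ox,oz,py);print('origin',ox,oz,'tip',ox-77.5*np.cos(th),oz-77.5*np.sin(th))
p=read_camera('scene');over(p,'tilt.png',(260,200,400,305),[pts(PO,PY,B),T(C)],5)
E
```

```text
8.6833 53.260546314593185 -0.338076097995085 104.79101581571001 [-6.26330744  0.44564052 16.16336403]
tilt 0.23782903317437082
origin 59.51551398893673 73.89497433151794 tip -15.80299508287635 55.63649161254014
```

View pics/tilt.png

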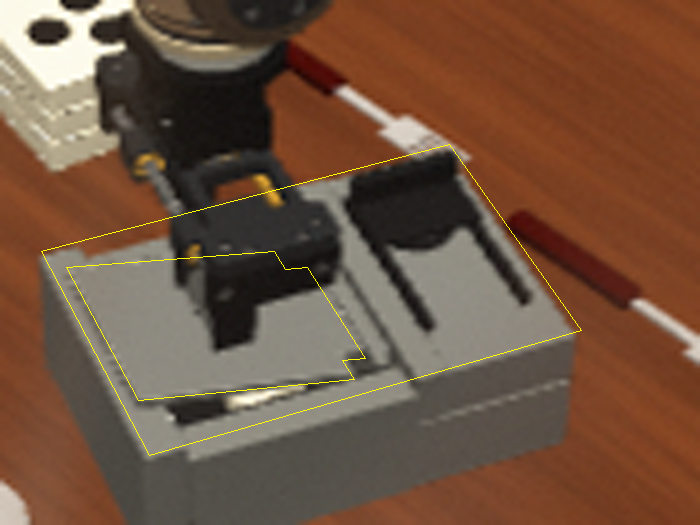

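The picture shows the cover tipped with its rear on the block (the outline fits, lip at about (355,360)). The lip is at slot height and 14 mm short of the mouth. Now I slide it in.

Emit:
move_arm([
  [[0,0,0.06],0,-1],
  [[-0.1,0.036,0],0,-1],
  [[-0.1,0.036,0],0,-1],
  [[-0.1,0.036,0],0,-1],
  [[-0.1,0.036,0],0,-1],
  [[-0.1,0.036,0],0,-1],
  [[-0.1,0.036,0],0,-1],
  [[0,0,0],0,-1],
])

```text
t: 9.4
eef_pos: [604.2, -6.8, 275.9]
tcp_rot: [-3.142, -0.001, 2.808]
ft_force: [-0.4, 0.4, -0.4]
opening: 0.524
grip_force: 30.0
```

Run:
```python
from h import *
print(piv(),env.state()['ft_force'],env.state()['moment'])
```

```text
(np.float64(33.624299141912765), np.float64(-0.11775485189838797), np.float64(104.93146236317688)) [-0.40438376  0.40663886 -0.38031711] [ 0.02699521  0.13571857 -0.00208867]
```

Emit:
move_arm([
  [[-0.06,0.02,0],0,-1],
  [[-0.06,0.02,0],0,-1],
  [[-0.05,0.02,0],0,-1],
  [[0,0,0],0,-1],
])

```text
t: 9.73
eef_pos: [600.7, -5.6, 276.7]
tcp_rot: [3.141, 0.005, 2.808]
ft_force: [7.9, -3.3, -1.8]
opening: 0.521
grip_force: 30.0
```

Run:
```python
from h import *
px,py,pz=piv();print(px,py,pz,env.state()['ft_force'])
H=31.5;th=.238
T=cov(th,px-1.2*np.cos(th)+H*np.sin(th),pz-1.2*np.sin(th)-H*np.cos(th),py)
p=read_camera('scene');over(p,'in.png',(260,200,400,305),[pts(PO,PY,B),T(C)],5)
```

```text
29.859324757097557 -0.21262503962786816 105.7233948327621 [ 7.91066871 -3.2713683  -1.76736287]
```

View pics/in.png

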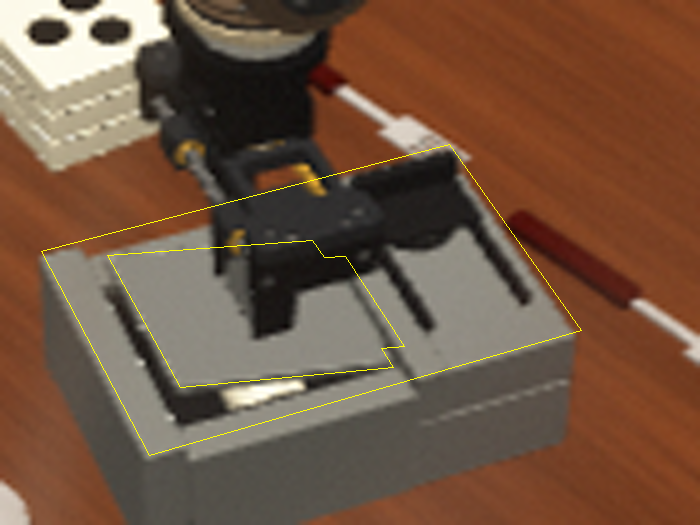

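The lip is hooked: in the picture it is hidden under the deck edge at about (375,300), and the front edge has come up against the wall with 8 N. I lower to bring the rear below the block top, then release.

Emit:
move_arm([
  [[0,0,-0.1],0,-1],
  [[0,0,-0.1],0,-1],
  [[0,0,-0.1],0,-1],
  [[0,0,0],0,-1],
])

```text
t: 10.12
eef_pos: [601.1, -5.7, 268.7]
tcp_rot: [3.14, 0.007, 2.808]
ft_force: [6.0, -3.7, 10.5]
opening: 0.521
grip_force: 30.0
```

Emit:
move_arm([
  [[0,0,-0.1],0,-1],
  [[0,0,0],0,-1],
])

```text
t: 10.28
eef_pos: [601.1, -5.8, 266.0]
tcp_rot: [3.14, 0.008, 2.808]
ft_force: [7.7, -3.7, 10.0]
opening: 0.523
grip_force: 30.0
```

Emit:
move_arm([
  [[0,0,0],0,0.5],
  [[0,0,0],0,0.5],
  [[0,0,0],0,0.5],
  [[0,0,0],0,0.5],
  [[0,0,0.3],0,0.5],
  [[0,0,0.6],0,0.5],
  [[0,0,0.6],0,0.5],
  [[0,0,0.6],0,-1],
  [[0,0,0],0,-1],
  [[0,0,0],0,-1],
  [[0,0,0],0,-1],
  [[0,0,0],0,-1],
  [[0,0,0],0,-1],
  [[0,0,0],0,-1],
  [[0,0,0],0,-1],
  [[0,0,0],0,-1],
  [[0,0,0],0,-1],
])

```text
t: 11.7
eef_pos: [599.8, -5.3, 326.9]
tcp_rot: [3.142, -0.0, 2.808]
ft_force: [-0.9, 0.6, -0.4]
opening: 0.104
grip_force: 0.0
```

Run:
```python
from h import *
s=env.state();print(s['t'],piv(),s['ft_force'],s['opening'])
th=.09;T=cov(th,35,64+63.5*th-.0)
p=read_camera('scene');over(p,'rel.png',(260,200,400,305),[pts(PO,PY,B),T(C)],5)
```

```text
11.7 (np.float64(28.88554893408998), np.float64(-0.14319614346105425), np.float64(155.88714207918855)) [-0.92924635  0.62477705 -0.40726308] 0.104483300469821
```

View pics/rel.png

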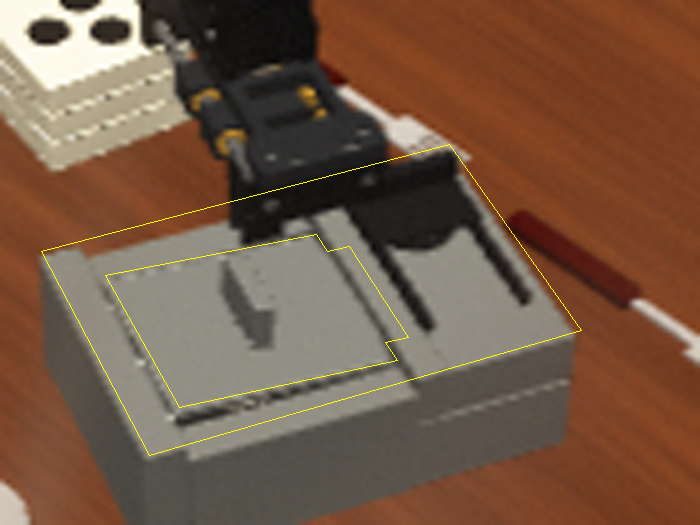

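The cover rests on the catch, and the 0.09 rad model outline fits it (lip under the deck edge at about (395,345)). Now I move over its rear and press.

Emit:
move_arm([
  [[0.4,-0.14,0],0,-1],
  [[0.4,-0.14,0],0,-1],
  [[0.4,-0.14,0],0,-1],
  [[0.41,-0.13,0],0,-1],
  [[0,0,-0.5],0,-1],
  [[0,0,-0.5],0,-1],
  [[0,0,-0.5],0,-1],
  [[0,0,-0.1],0,-1],
  [[0,0,-0.1],0,-1],
  [[0,0,-0.1],0,-1],
  [[0,0,-0.1],0,-1],
  [[0,0,0],0,-1],
])

```text
t: 12.75
eef_pos: [648.0, -21.7, 270.2]
tcp_rot: [3.141, 0.0, 2.808]
ft_force: [1.1, 0.2, 0.3]
opening: 0.006
grip_force: 0.0
```

Emit:
move_arm([
  [[0,0,-0.1],0,-1],
  [[0,0,-0.1],0,-1],
  [[0,0,-0.1],0,-1],
  [[0,0,0],0,-1],
])

```text
t: 13.08
eef_pos: [648.0, -21.8, 260.6]
tcp_rot: [-3.142, -0.001, 2.808]
ft_force: [-0.2, -0.4, 0.6]
opening: 0.004
grip_force: 0.0
```

Emit:
move_arm([
  [[0,0,-0.05],0,-1],
  [[0,0,0],0,-1],
])

```text
t: 13.25
eef_pos: [648.0, -21.7, 260.4]
tcp_rot: [3.142, 0.0, 2.808]
ft_force: [-4.5, -0.1, 8.8]
opening: 0.003
grip_force: 4.4
```

Emit:
move_arm([
  [[0,0,-0.04],0,-1],
  [[0,0,0],0,-1],
  [[0,0,0.6],0,-1],
  [[0,0,0.9],0,-1],
  [[0,0,0.9],0,-1],
  [[0,0,0.3],0,-1],
  [[-0.74,-0.098,0],0,-1],
  [[-0.74,-0.098,0],0,-1],
  [[-0.74,-0.098,0],0,-1],
  [[-0.74,-0.098,0],0,-1],
  [[-0.74,-0.098,0],0,-1],
  [[-0.74,-0.098,0],0,-1],
  [[-0.74,-0.098,0],0,-1],
  [[-0.74,-0.098,0],0,-1],
  [[0,0,0],0,-1],
  [[0,0,0],0,-1],
])

```text
t: 14.58
eef_pos: [470.1, -45.4, 339.4]
tcp_rot: [3.141, 0.0, 2.807]
ft_force: [0.3, -0.8, 0.0]
opening: 0.008
grip_force: 0.0
```

Run:
```python
from h import *
s=env.state();print(s['t'],piv(),s['ft_force'],s['opening'])
T=cov(0,35,64)
p=read_camera('scene');over(p,'snap.png',(260,200,400,305),[T(C)],5)
```

```text
14.5833 (np.float64(-80.66192584914901), np.float64(-80.35347481777998), np.float64(168.43484617353323)) [ 0.3282595  -0.81806571  0.01239214] 0.007974332930461204
```

View pics/snap.png

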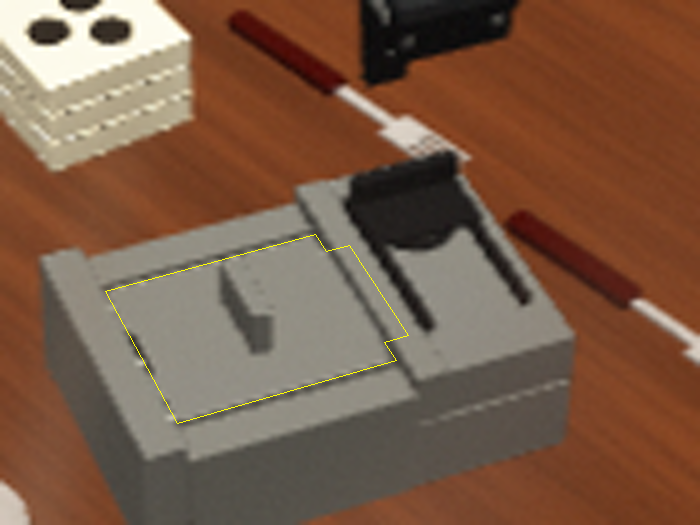

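The cover lies flat and the home outline fits it. The catch is visible over its rear edge at (140,350), so it has snapped. The lock tab is still closed, with its rib at (405,170). Now I push the tab.

Emit:
move_arm([
  [[0,0,-0.5],0,-1],
  [[0,0,-0.6],0,-1],
  [[0,0,-0.5],0,-1],
  [[0,0,0],0,-1],
  [[0.065,0.189,0],0,-1],
  [[0.065,0.189,0],0,-1],
  [[0.065,0.189,0],0,-1],
  [[0.065,0.189,0],0,-1],
  [[0.065,0.189,0],0,-1],
  [[0.065,0.189,0],0,-1],
  [[0.065,0.189,0],0,-1],
  [[0.065,0.189,0],0,-1],
  [[0.065,0.189,0],0,-1],
  [[0.065,0.189,0],0,-1],
  [[0,0,0],0,-1],
])

```text
t: 15.88
eef_pos: [490.2, 12.3, 291.3]
tcp_rot: [3.141, -0.0, 2.808]
ft_force: [-1.1, -0.1, 0.2]
opening: 0.007
grip_force: 0.0
```

Emit:
move_arm([
  [[0.04,0.126,0],0,-1],
  [[0.04,0.126,0],0,-1],
  [[0.02,0.063,0],0,-1],
  [[0,0,0],0,-1],
])

```text
t: 16.22
eef_pos: [493.0, 21.2, 291.3]
tcp_rot: [3.141, -0.0, 2.808]
ft_force: [0.1, 0.1, -0.2]
opening: 0.004
grip_force: 0.0
```

Emit:
move_arm([
  [[0.02,0.063,0],0,-1],
  [[0.02,0.063,0],0,-1],
  [[0,0,0],0,-1],
])

```text
t: 16.47
eef_pos: [494.2, 24.8, 291.3]
tcp_rot: [3.141, -0.0, 2.808]
ft_force: [0.7, -0.6, 0.7]
opening: 0.007
grip_force: 0.1
```

Emit:
move_arm([
  [[0.02,0.063,0],0,-1],
  [[0.02,0.063,0],0,-1],
  [[0,0,0],0,-1],
])

```text
t: 16.72
eef_pos: [495.4, 28.7, 291.3]
tcp_rot: [3.141, -0.0, 2.808]
ft_force: [-0.6, -1.0, -0.1]
opening: 0.004
grip_force: 0.2
```

Run:
```python
from h import *
s=env.state();print(s['t'],piv(),s['ft_force'],s['opening'])
p=read_camera('scene')
tb=lambda y:pts(PO,PY,[(-112,y,114),(-48,y,114),(-48,y+10,114),(-112,y+10,114)])
over(p,'tab.png',(260,200,400,305),[tb(3)],5)
```

```text
16.7167 (np.float64(-80.81010931978537), np.float64(-2.0635517848503575), np.float64(120.33967420899586)) [-0.57254349 -1.02302833 -0.12287223] 0.0038481093377753716
```

View pics/tab.png

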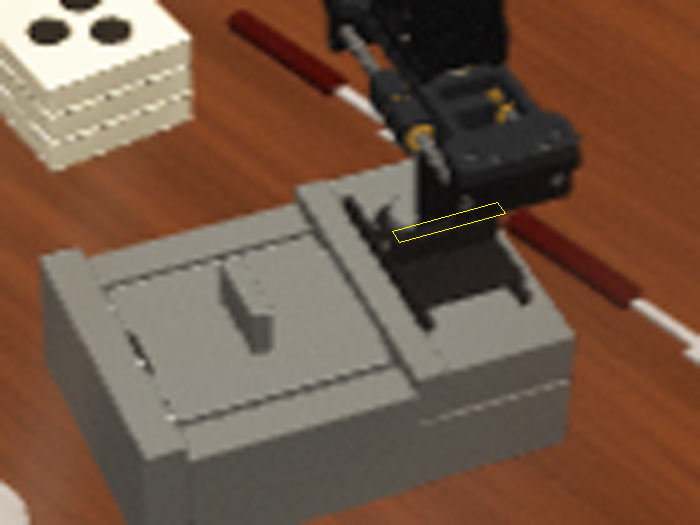

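The tab has moved with the fingers to about its end: its rib is near (445,225), and the button shows at (385,215). I push on until it meets the stop.

Emit:
move_arm([
  [[0.02,0.063,0],0,-1],
  [[0.02,0.063,0],0,-1],
  [[0,0,0],0,-1],
])

```text
t: 17.02
eef_pos: [496.2, 30.8, 291.4]
tcp_rot: [-3.138, -0.001, 2.809]
ft_force: [-6.5, -23.9, 4.8]
opening: 0.004
grip_force: 12.5
```

Stop reached at 24 N. I back off to above the button and press.

Emit:
move_arm([
  [[-0.06,-0.19,0],0,-1],
  [[-0.06,-0.19,0],0,-1],
  [[-0.06,-0.19,0],0,-1],
  [[-0.06,-0.19,0],0,-1],
  [[-0.06,-0.2,0],0,-1],
  [[0,0,0],0,-1],
  [[0,0,-0.15],0,-1],
  [[0,0,-0.15],0,-1],
  [[0,0,-0.1],0,-1],
  [[0,0,-0.05],0,-1],
  [[0,0,0],0,-1],
])

```text
t: 17.93
eef_pos: [487.6, 3.5, 279.7]
tcp_rot: [3.142, 0.002, 2.809]
ft_force: [-8.7, -2.9, 36.0]
opening: 0.004
grip_force: 18.3
```

Emit:
move_arm([
  [[0,0,0.1],0,-1],
  [[0,0,0.3],0,-1],
  [[0,0,0.6],0,-1],
  [[0,0,0.8],0,-1],
  [[-0.3,-0.9,0],0,-1],
  [[-0.3,-0.9,0],0,-1],
  [[-0.3,-0.9,0],0,-1],
  [[-0.3,-0.9,0],0,-1],
  [[0,0,0],0,-1],
])

```text
t: 18.68
eef_pos: [450.7, -107.3, 331.7]
tcp_rot: [-3.141, -0.0, 2.806]
ft_force: [0.6, 0.4, -0.2]
opening: 0.003
grip_force: 0.0
```

Run:
```python
from h import *
np.set_printoptions(precision=1,suppress=True)
R=np.array([[np.cos(PY),np.sin(PY)],[-np.sin(PY),np.cos(PY)]])
print(env.state()['t'],piv())
def inp(p,uv,z): return R@(at_z(p,uv,z)[:2]-PO)
for n in('scene','top'):
    p=read_camera(n)
    for th,z in(('feed_top',92),('tab_rib',106),('tab',98),('tab_rib',114)):
        for d in cut_out(th,p)[:2]:
            m=d['region'];c=max(cv2.findContours(m.astype(np.uint8),0,2)[0],key=cv2.contourArea)[:,0]
            W=np.array([inp(p,q,z) for q in c]);print(n,th,z,round(d['confidence'],2),inp(p,d['at'],z),W.min(0),W.max(0),m.sum())
# rectified deck, coarse brightness map at z=92 from scene
p=read_camera('scene');g=cv2.cvtColor(p['image'],cv2.COLOR_RGB2GRAY)
print('rows y=-60..45, cols x=-120..-36')
for y in range(-60,50,5):
    P=[(x,y,92) for x in range(-120,-35,6)];q=np.round(proj(p,pts(PO,PY,P))).astype(int)
    print(y,' '.join('%3d'%g[v,u] for u,v in q))
```

```text
18.6833 (np.float64(-78.79021168214334), np.float64(-145.23572999369244), np.float64(160.74182090933436))
scene feed_top 92 0.62 [-66.6 -13.8] [-92.8 -43.1] [-60.5 -15.9] 63
scene feed_top 92 0.23 [38.2 30.3] [-19.5 -32.9] [105.7  82.2] 1350
scene tab_rib 106 0.7 [-75.1  37.7] [-110.8   -1.2] [-42.5  61.7] 352
scene tab_rib 106 0.35 [-148.7   80.6] [-184.7   10.9] [-115.6  181.1] 270
scene tab 98 0.61 [-74.6  16. ] [-113.4  -10.4] [-46.4  56.5] 364
scene tab 98 0.23 [-321.6  360.2] [-386.  301.] [-262.3  419.9] 1272
scene tab_rib 114 0.7 [-71.   45.6] [-106.4    7. ] [-38.6  69.4] 352
scene tab_rib 114 0.35 [-144.    88.2] [-179.7   19. ] [-111.2  188. ] 270
top feed_top 92 0.54 [-76.4 -21.5] [-94.  -42.8] [-64.4 -14.9] 116
top tab_rib 106 0.58 [-78.3  17.8] [-110.8    3.1] [-47.1  46.5] 461
top tab 98 0.7 [-82.   19.6] [-110.6    0.9] [-45.6  47. ] 476
top tab_rib 114 0.58 [-78.7  17.4] [-111.     2.7] [-47.7  45.9] 461
rows y=-60..45, cols x=-120..-36
-60 139 146 142 143 144 143 141 142 143 142 143 141 143 130 143
-55  91 141  86 105 142 143 142 143 141 142 143 143  76 124 143
-50 
[... 562 characters left out ...]
3  25 142
-5  59  22  31  23  23  24  23  25  25  30  23  39  35  59 143
0  43  42  25  21  23  22  22  20  23  22  24  23  30  59 144
5  63  61  29  24  20  21  22  23  24  25  24  23  24  57 144
10  64 128  33  29  32  27  30  27  32  33  33  34  34  60 141
15  66 128  34  34  35  33  35  32  36  32  33  36  27 112 143
20  72 123  37  34  34  35  34  33  33  33  34  33  26  61 142
25  73 123  45  35  36  34  35  35  34  35  36  37  32  61 143
30  77 109  36  38  35  34  36  32  34  35  34  35  32  26 141
35  78 103  38  38  35  35  39  35  35  35  36  36  33  60 142
40  77 125  39  35  37  36  37  37  36  35  33  38  31  85 142
45  74 128  65  32  59  34  48  34  35  74  32  59  29  61 140
```

Top camera networks: the tab spans y 3 to 47 (fully aside) and the button is uncovered at about (-79,-29). The earlier press met something hard near height 90, so I repeat it gently and use the moment to find where it touches.

Emit:
move_arm([
  [[0.3,0.9,0],0,-1],
  [[0.3,0.9,0],0,-1],
  [[0.3,0.9,0],0,-1],
  [[0.3,0.9,0],0,-1],
  [[0,0,-0.6],0,-1],
  [[0,0,-0.6],0,-1],
  [[0,0,-0.25],0,-1],
  [[0,0,0],0,-1],
  [[0,0,0],0,-1],
])

```text
t: 19.98
eef_pos: [487.7, 3.3, 288.5]
tcp_rot: [-3.142, -0.001, 2.808]
ft_force: [0.3, -0.5, 0.4]
opening: 0.008
grip_force: 0.0
```

Run:
```python
from h import *
s=env.state();print(s['t'],piv(),s['eef_pos'],s['ft_force'],s['moment'],s['tcp_rot'])
```

```text
19.9833 (np.float64(-79.85054109709769), np.float64(-28.61062821229655), np.float64(117.46135018131116)) [487.68471828   3.2777738  288.46135018] [ 0.32597216 -0.53501779  0.44641754] [-0.01579371 -0.01174446 -0.0444584 ] [-3.14156652e+00 -6.54342414e-04  2.80754018e+00]
```

Emit:
move_arm([
  [[-0.02,-0.06,-0.1],0,-1],
  [[0,0,-0.1],0,-1],
  [[0,0,0],0,-1],
  [[0,0,0],0,-1],
])

```text
t: 20.32
eef_pos: [487.1, 1.3, 282.8]
tcp_rot: [3.141, 0.001, 2.808]
ft_force: [0.7, -1.5, 2.0]
opening: 0.005
grip_force: 1.3
```

Run:
```python
from h import *
s=env.state();print(s['t'],piv(),s['eef_pos'],s['ft_force'],s['moment'],s['tcp_rot'])
```

```text
20.3167 (np.float64(-79.73998348355117), np.float64(-30.62843160331171), np.float64(111.78810800427232)) [487.13156693   1.33412334 282.788108  ] [ 0.66007366 -1.53154533  1.9921546 ] [-0.30775645 -0.17429627  0.03432654] [3.14142290e+00 1.19524660e-03 2.80753645e+00]
```

Emit:
move_arm([
  [[0,0,-0.05],0,-1],
  [[0,0,0],0,-1],
  [[0,0,0],0,-1],
])

```text
t: 20.57
eef_pos: [487.1, 1.5, 281.1]
tcp_rot: [3.141, 0.001, 2.808]
ft_force: [1.2, -1.8, 3.2]
opening: 0.008
grip_force: 1.7
```

Run:
```python
from h import *
s=env.state();print(s['t'],piv(),s['eef_pos'],s['ft_force'],s['moment'],s['tcp_rot'])
```

```text
20.5667 (np.float64(-79.8257031266842), np.float64(-30.47727178497624), np.float64(110.06393481139128)) [487.09979643   1.50496766 281.06393481] [ 1.19716336 -1.77222614  3.17010014] [-0.45442385 -0.26657069 -0.03623944] [3.14142534e+00 8.04848310e-04 2.80774042e+00]
```

Emit:
move_arm([
  [[0,0,-0.05],0,-1],
  [[0,0,-0.02],0,-1],
  [[0,0,0],0,-1],
  [[0,0,0],0,-1],
])

```text
t: 20.9
eef_pos: [487.0, 1.6, 280.0]
tcp_rot: [3.141, 0.002, 2.808]
ft_force: [-2.6, -3.6, 23.0]
opening: 0.008
grip_force: 11.2
```

Run:
```python
from h import *
np.set_printoptions(precision=3,suppress=True)
s=env.state();print(s['t'],piv(),s['eef_pos'],s['ft_force'],s['moment'],s['tcp_rot'])
F=np.array(s['ft_force']);M=np.array(s['moment']);e=np.array(s['eef_pos'])
for z in(-.19,-.16,-.1,0):
    ry=(M[0]+z*F[1])/F[2];rx=(z*F[0]-M[1])/F[2]
    d=e[:2]+1000*np.array([rx,ry])-PO;print(z,d@[np.cos(PY),np.sin(PY)],d@[-np.sin(PY),np.cos(PY)])
```

```text
20.9 (np.float64(-79.93403816637466), np.float64(-30.458194342300125), np.float64(109.01986159838219)) [487.004   1.558 280.02 ] [-2.593 -3.575 22.979] [-0.555  0.662 -0.015] [3.141 0.002 2.808]
-0.19 -88.6527009006691 -27.765133726114
-0.16 -90.33206274787145 -33.28085924091257
-0.1 -93.69078644227606 -44.3123102705097
0 -99.28865926628387 -62.69806198650493
```

Emit:
move_arm([
  [[0,0,0.1],0,-1],
  [[0,0,0.17],0,-1],
  [[0.15,-0.05,0],0,-1],
  [[0.05,-0.02,0],0,-1],
  [[0,0,-0.07],0,-1],
  [[0,0,0],0,-1],
])

```text
t: 21.4
eef_pos: [493.1, -0.5, 284.2]
tcp_rot: [3.141, -0.0, 2.808]
ft_force: [0.4, -0.4, 1.6]
opening: 0.002
grip_force: 1.0
```

```bash
cat > f.py <<'E'
from h import *
np.set_printoptions(precision=3,suppress=True)
A=[]
for _ in range(6): read_camera('scene');s=env.state();A.append(np.r_[s['ft_force'],s['moment'],s['eef_pos']])
A=np.array(A);m=A.mean(0);F,M,e=m[:3],m[3:6],m[6:]
print(s['t'],piv(),e,F,A.std(0)[:3],M)
if F[2]>1.5:
    ry=(M[0]-.19*F[1])/F[2];rx=(-.19*F[0]-M[1])/F[2];d=e[:2]+1000*np.array([rx,ry])-PO;print(d@[np.cos(PY),np.sin(PY)],d@[-np.sin(PY),np.cos(PY)])
E
python3 f.py
```

```text
21.7 (np.float64(-73.63661164033576), np.float64(-30.423130745379325), np.float64(113.74897384200113)) [493.009  -0.477 284.595] [ 1.513 -0.161  1.813] [0.481 0.581 0.512] [-0.067 -0.239 -0.005]
-92.43732692789473 -58.31999338858236
```

Emit:
move_arm([
  [[0,0,-0.1],0,-1],
  [[0,0,-0.06],0,-1],
  [[0,0,0],0,-1],
])

```text
t: 21.95
eef_pos: [492.9, -0.5, 280.3]
tcp_rot: [3.141, 0.0, 2.808]
ft_force: [-0.1, -0.1, 10.8]
opening: 0.006
grip_force: 5.0
```

```bash
python3 f.py
```

```text
22.25 (np.float64(-73.67030539557003), np.float64(-30.439694621806883), np.float64(109.27807127788117)) [492.93   -0.473 280.269] [-0.582 -0.19   9.743] [0.702 0.423 0.654] [-0.022  0.149  0.018]
-77.83128248046206 -30.35175827231449
```

The hard stop is again at about 280. The contact point moves with the finger and stays on the button, and about 6 mm of soft travel comes before it. The button is therefore bottomed out. I lift away and check.

Emit:
move_arm([
  [[0,0,-0.02],0,-1],
  [[0,0,0],0,-1],
  [[0,0,0.2],0,-1],
  [[0,0,0.5],0,-1],
  [[0,0,0.9],0,-1],
  [[0,0,0.9],0,-1],
  [[-0.3,-0.9,0],0,-1],
  [[-0.3,-0.9,0],0,-1],
  [[-0.3,-0.9,0],0,-1],
  [[-0.3,-0.9,0],0,-1],
  [[0,0,0],0,-1],
  [[0,0,0],0,-1],
])

```text
t: 23.25
eef_pos: [456.5, -109.3, 354.0]
tcp_rot: [3.141, -0.001, 2.805]
ft_force: [0.8, 0.0, -0.4]
opening: 0.003
grip_force: 0.0
```

Run:
```python
from h import *
np.set_printoptions(precision=1,suppress=True)
R=np.array([[np.cos(PY),np.sin(PY)],[-np.sin(PY),np.cos(PY)]])
print(env.state()['t'],piv(),env.state()['ft_force'])
p=read_camera('top');q=read_camera('scene')
for th,z in(('tab',98),('cover',70),('feed_top',92)):
    for d in cut_out(th,p)[:3]:
        c=max(cv2.findContours(d['region'].astype(np.uint8),0,2)[0],key=cv2.contourArea)[:,0]
        W=np.array([R@(at_z(p,u,z)[:2]-PO) for u in c]);print(th,round(d['confidence'],2),W.min(0),W.max(0))
a=cv2.imread('pics/t0.png')
for th in('jar_a','stone_bottle','spray_can','cleaner','carton_stack','carton_one','fork0'):
    print(th,[(np.round(d['at']).astype(int).tolist(),round(d['confidence'],2)) for d in search_frame(th,p)][:3])
# change against the snap picture of the bay (scene): catch/cover unchanged
b=cv2.imread('pics/snap.png');n=cv2.resize(q['image'][200:305,260:400,::-1],None,fx=5,fy=5,interpolation=cv2.INTER_CUBIC)
df=cv2.absdiff(b,n).max(2);print('bay diff',np.percentile(df[300:400,120:330],[50,90,99]),'catch',df[330:375,125:160].mean())
D=cv2.absdiff(a,np.ascontiguousarray(p['image'][:,:,::-1])).max(2)>60
k=cv2.connectedComponentsWithStats(D.astype(np.uint8));print([ (k[2][i].tolist()) for i in range(1,k[0]) if k[2][i][4]>15])
```

```text
23.25 (np.float64(-72.63779955125464), np.float64(-145.2365662874036), np.float64(183.0324939825602)) [ 0.8  0.  -0.4]
tab 0.74 [-109.1    4.2] [-47.   46.9]
cover 0.88 [-43.  147.8] [ 58.8 244.3]
cover 0.79 [-27.5 -58.5] [96.2 53.2]
cover 0.65 [-301.7  342.5] [-200.2  435.7]
feed_top 0.54 [-91.7 -41.9] [-64.4 -16.3]
jar_a [([502, 203], 0.78), ([403, 147], 0.77)]
stone_bottle [([138, 203], 0.72)]
spray_can [([237, 134], 0.82), ([309, 237], 0.41)]
cleaner [([494, 320], 0.85)]
carton_stack [([430, 253], 0.58)]
carton_one [([153, 330], 0.9)]
fork0 [([296, 304], 0.75)]
bay diff [2. 3. 4.] catch 6.521904761904762
[[293, 182, 57, 60, 1547], [305, 204, 30, 21, 381], [181, 230, 64, 59, 2172], [284, 238, 22, 24, 347], [326, 241, 18, 31, 240], [310, 246, 7, 4, 17], [311, 252, 11, 11, 93], [407, 252, 15, 23, 240], [305, 260, 5, 6, 16], [348, 301, 40, 10, 279], [26, 352, 6, 4, 16], [12, 354, 38, 36, 437], [0, 360, 12, 34, 187], [304, 365, 6, 9, 18], [58, 367, 17, 37, 125], [394, 368, 8, 34, 73], [28, 391, 17, 5, 39], [267, 397, 23, 57, 187], [0, 405, 3, 20, 35], [33, 411, 10, 5, 24], [342, 417, 9, 11, 76], [37, 433, 46, 22, 634], [261, 455, 5, 13, 20], [275, 454, 7, 5, 20], [284, 455, 12, 17, 87], [42, 456, 48, 24, 402], [28, 464, 52, 16, 758]]
```

The cover is flat and unchanged under the catch, the tab is fully aside and the button is up. The stock stands where it was; fork1 and the stack's edge are only hidden behind the raised gripper.

```bash
python3 -c "
from cell import env
print(env.job_done())"
```

```text
the job is handed in; nothing more can be done
None
```

The job is handed in: the cover is hooked and snapped flat, the lock tab is fully aside, the feed button was pressed to its stop and let up, and the stock was left alone. One oddity: the button's stop came about 4 mm higher than its listed height. I took it as fully pressed because about 6 mm of soft travel came before the stop.

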